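Lift the larger blank out of the sloping parts box and clamp it in the quick-slide vice

TASK

Lift the larger of the two aluminium blanks out of the sloping parts box, leaving the smaller one and the other things on the bench where they are. Stand it upright on the bed of the vice, same edge down as in the box, about midway along the jaws, and let go of it; then push the sliding jaw home until the blank is pinched snug and flat between both jaws: press firmly, but do not ram it. Leave the vice closed on the blank.

Things in the scene. Friction and masses are not known exactly. Their poses are not given: they have to be found in the camera images.
- blank: Larger blank: aluminium block 20 mm thick (its x), 90 wide (y), 80 high (z), 0.3-0.5 kg. Origin: centre of its lower edge face. At first it stands in the parts box tilted 28 degrees, z up and towards the robot's side, its face leaning on a low divider; its upper 45 mm stick out above the divider, to be gripped across the 20 mm.
- short_blank: Smaller blank, a bystander: aluminium, 20 mm thick (x), 56 wide (y), 58 high (z); origin: centre of its lower edge face. It leans in the same row of the box, 124 mm from the larger one centre to centre, on its left or its right.
- parts_box: Fixed steel box on legs, 270 mm wide (y). Origin on the table below the row of blanks; x to its high side. Its floor slopes 28 degrees, rising along +x, 56 mm above the table over the origin. Walls 55 high, 4 thick; along the slope the end walls' inner faces are 70 mm below and 80 above the blanks' middle. Divider 35 high, 6 thick, on the blanks' low side.
- carry_bar (a point): Middle of the box's carry bar, a round bar 16 mm thick, 290 long (along the box's y), 268 mm above the table, on two flat posts 143 mm either side. It lies above the blanks (10 mm to -x of the box's origin) and blocks a gripper that comes straight down; one tilted along the blanks passes on the bar's robot side.
- vice: Fixed quick-slide vice. Origin on the table; x points from the sliding to the fixed jaw (away from the robot at yaw 0), y along the jaws. Flat bed 90 mm wide, 30 mm above the table, from x = -165 to 65 mm. Jaws 100 mm wide, tops 66 mm above the table. Side lugs 17 mm high reach to y = +-80 mm.
- fixed_face (a point): Middle of the fixed jaw's clamping face, at bed height (30 mm above the table), 15 mm along +x from the vice's origin; axes as the vice's. The face looks to -x.
- slide_jaw: Sliding jaw. Origin: middle of its clamping face, at bed height; axes as the vice's. It slides along +x; the opening is 65 to 85 mm at first. 6 N slide it; it stays where left and, pressed home with 15 to 25 N, keeps a pinch by friction. It reaches 40 mm back and 36 mm above the bed. Push on the plate behind it: 70 wide, top 66 above the bed, its rear face 50 to 70 mm behind the origin (varies)
- screwdriver: Bystander: a screwdriver lying on the bench to the left of the work, lengthwise in x.
- tin: Bystander: steel tin, 72 mm across and 55 mm high, beyond the work, in the middle. Origin under its centre.
- hammer: Bystander: a hammer lying on the bench to the right of the work, lengthwise in x.
Not all that is in view belongs to the job. Leave any pink look-alike of the blank alone. Of the things shaped like the vice, the blue one is meant.

How it is judged:
On the way, in this order (a step that is already met when the one before it is completed fails the run):
1. the larger blank has been lifted clear of the parts box, its lower edge more than 150 mm above the table (height (world z) of blank above 0.15 m and contact force between blank and parts_box below 0.05 N), for 0.1 s.
2. it stands on the vice's bed between the open jaws, let go of by the fingers (z of blank in the frame of fixed_face below 0.004 m and x of blank in the frame of fixed_face below -0.006 m and x of blank in the frame of slide_jaw above 0.006 m and y of blank in the frame of fixed_face between -0.03 and 0.03 m and angle between blank's own z axis and vertical below 0.1 rad and contact force between the fingers and blank below 0.05 N), for 0.1 s.
At the end, for the whole second after the job is handed in: The larger blank is at rest on the vice's bed (within 4 mm), upright and square to the jaws (0.06 rad), within 25 mm of midway along them, against the fixed jaw; the jaws are at most 21.8 mm apart on the 20 mm blank and the sliding jaw still bears on it with over 1 N (x of slide_jaw in the frame of fixed_face above -0.0218 m and x of blank in the frame of fixed_face between -0.0125 and -0.0075 m and y of blank in the frame of fixed_face between -0.025 and 0.025 m and z of blank in the frame of fixed_face below 0.004 m and angle between blank's own z axis and vertical below 0.06 rad and angle between the x axis of blank and the x axis of vice, either way round below 0.06 rad and linear speed of blank below 0.01 m/s and contact force between slide_jaw and blank above 1 N); the robot touches nothing.
It fails at once if the smaller blank is shifted more than 15 mm (distance of short_blank from where it was at the start of the episode above 0.015 m).
It fails at once if the screwdriver, the tin or the hammer is shifted more than 20 mm (distance of any of screwdriver, tin, hammer from where it was at the start of the episode above 0.02 m).
It fails at once if the sliding jaw is rammed: more than 45 N between it and the blank (contact force between slide_jaw and blank above 45 N).
It also fails if it takes over 61 s, if anything falls off the work surface, if the arm or the gripper's body presses on something with over 40 N, if the wrist force passes 120 N, or if a joint passes its speed limit or range.

ROBOT

A 7-joint arm with a two-finger parallel gripper is mounted at the origin on the work surface. World frame = base frame: x ahead of the robot, y to its left, z up, the work surface at z = 0. Lengths are in m, angles in rad, forces in N, time in s.
With the tool pointing down it reaches from about 0.425 to 0.8 m from the base axis. Payload 8.3 kg.
Tool frame: the origin (TCP) lies at the centre of the arm's flange, where the gripper is bolted on; the fingertips stand 173 mm ahead of it and the grasp point (between the pads) lies 155 mm ahead of it; z points along the fingers, y is the line along which they close (so a half turn about z gives the same grasp; the last joint's range is limited). The gripper opens to 85 mm and grips with 20 to 120 N. Pads are 22 mm wide; open, the fingers measure 114 mm over their backs; the gripper's body (76 mm by 85 mm) begins 54 mm behind the grasp point. The pads swing forward as they close: fully open they stand 13 mm farther back than shut.
Start: joints at [-1.359, 0.383, 0.016, 1.37, -0.006, 1.388, -0.046], TCP at [0.17, 0.602, 0.405] pointing down, gripper open.
Joint ranges: [-2.95, 2.95], [-0.25, 2.06], [-1.52, 1.56], [0.18, 2.33], [-1.44, 4.58], [0.02, 2.06], [-3.01, 3.01]. Speed limits (rad/s): [2.39, 2.39, 3.01, 3.01, 3.14, 3.14, 3.14].

INTERFACE

Orientations are given as a unit quaternion [w, x, y, z].
In Python, from bench import state, capture, camera_model, close_job gives the robot as it stands. The module is installed in compiled form; this text tells all that it offers.
- The arm moves only by the tool step_arm, never from a script. Its arguments are lists of equal length, an entry for each row: "linear": the shift along the tool's x, y, z in cm, a list of three; "dr": the turn, a rotation vector about the tool's x, y, z in rad, a list of three. In form: {"linear": [[x, y, z], ...], "dr": [[rx, ry, rz], ...]}. A call has exactly 8 rows; each row is the pose to reach, as a shift and turn from the pose commanded when the call began, along the tool's axes at that moment; what a row does not reach only later rows make up. A row lasts 1/10 s, in which the tool goes at most 50 mm and 8.59 degrees, less where a joint would pass 70% of its speed; a pose out of reach is approached as far as the arm can. A call with a gripper value outside its range is refused whole. "claw" is the finger opening in cm, from 0 to 8.54, set as the call begins (left out, the last holds). The fingers move at their own pace and stop on an object; "grip_force" is the grip in N (left out, the last holds). Time passes only in rows, so rows that repeat a pose let the fingers close, or fill a call up. It gives the time, the measured TCP pose, the force, the opening and the grip force at its end, in the units of the state.
- state(): the state, without advancing time (a new reading comes with each control period).
- capture(name): name is "side" or "top"; returns (picture, depth): 400x640x3 uint8, blue, green, red; 400x640 float32, m along the optical axis (not along the pixel's ray), 0 where there is no reading.
- camera_model(name): a dict with "fx", "fy", "cx", "cy" (pixels), "eye" and "rotation" of the camera in the world. Camera axes: x right, y down, z forward; pixel columns grow to the right and rows downward; lengths in m; the calibration is good to about 2 mm. A picture is of the moment at which its call begins. camera_model takes no time and is no camera call.
- close_job(): hands the job in; it is judged then, once.
The state is a dict: "t": time; "qpos": joint angles; "joint_vel": joint speeds; "tau": joint torques, N m; "ee_pos": TCP position; "tool_rot": TCP orientation; "wrist_force": force on the tool from outside, world axes, zero at the start; "moment": the same for the moment, N m; "opening": opening from 0.0 (shut) to 1.0 (fully open); "grip_force": force on a finger pad.
Only numpy, scipy, OpenCV 4.12 (cv2) and the standard library are available. Lean on these libraries where they do the work, as an engineer would, in place of code of your own. Each camera call takes 0.05 s, during which the arm holds its last target. There are 200 camera calls.

## Working session

There is one attempt and no reset: what is moved stays moved. The work goes in short steps, Python scripts to look and compute and a tool call to move; the robot and the scene stay as the last step left them, time stands still between calls to the robot, and variables do not carry over. Pictures are saved under pics/ and viewed, at most 10 in all, crops included, and the job is handed in when it is done.

Besides the shell and the picture viewer there is one more tool, called after ">>>" in YAML: its name, and indented under it one key for each argument. step_arm: Moves the arm, as the interface text tells. Its arguments: {"type":"object","properties":{"linear":{"type":"array","items":{"type":"array","items":{"type":"number"}}},"dr":{"type":"array","items":{"type":"array","items":{"type":"number"}}},"claw":{"type":"number"},"grip_force":{"type":"number"}},"required":["linear","dr"]}

```bash
mkdir -p pics
cat > h.py <<'E'
import numpy as np, cv2
from bench import *
from scipy.spatial.transform import Rotation as R
def q2R(q): return R.from_quat([q[1],q[2],q[3],q[0]])
def cloud(name, depth):
    m=camera_model(name); v,u=np.mgrid[0:400,0:640]
    p=np.stack([(u-m['cx'])/m['fx']*depth,(v-m['cy'])/m['fy']*depth,depth],-1)
    return p@np.array(m['rotation']).T+np.array(m['eye'])
def shot(name,tag):
    im,d=capture(name); cv2.imwrite(f'pics/{tag}.png',im); np.save(f'pics/{tag}.npy',cloud(name,d)); return im,d
E
python3 - <<'E'
from h import *
s=state(); print(s)
for n in('side','top'):
    m=camera_model(n); print(m); shot(n,n+'0')
E
```

```text
{'t': 0.0, 'qpos': array([-1.35892249,  0.38423078,  0.01636993,  1.37119982, -0.0063255 ,
        1.38823637, -0.0465207 ]), 'joint_vel': array([-1.13919423e-03, -1.17851305e-03, -9.74618360e-05, -5.35632064e-04,
        7.31036388e-04, -6.61526137e-04,  6.56957094e-04]), 'tau': array([ 2.33800420e-04, -6.27600932e+01,  8.44252221e-01, -3.71828628e+01,
        1.65705895e-02,  1.43871491e-02, -2.25141054e-05]), 'ee_pos': array([0.16948482, 0.601389  , 0.40366242]), 'tool_rot': array([-1.32689763e-04,  1.36934326e-01,  9.90579610e-01, -1.00422128e-03]), 'wrist_force': array([-0.48568218,  0.84090435, -0.53366679]), 'moment': array([0.00130002, 0.00708031, 0.04460944]), 'grip_force': 0.0, 'opening': 1.0041822639041558}
{'fx': 471.397648823475, 'fy': 471.397648823475, 'cx': 323.21203431693505, 'cy': 203.67013002147965, 'eye': array([0.30863581, 1.14883587, 1.22545909]), 'rotation': array([ 0.05040728, -0.11108923,  0.9029971 , -0.41196423])}Traceback (most recent call last):
  File "<stdin>", line 4, in <module>
  File "h.py", line 10, in shot
    im,d=capture(name); cv2.imwrite(f'pics/{tag}.png',im); np.save(f'pics/{tag}.npy',cloud(name,d)); return im,d
                                                                                     ~~~~~^^^^^^^^
  File "h.py", line 8, in cloud
    return p@np.array(m['rotation']).T+np.array(m['eye'])
           ~^~~~~~~~~~~~~~~~~~~~~~~~~~
ValueError: matmul: Input operand 1 has a mismatch in its core dimension 0, with gufunc signature (n?,k),(k,m?)->(n?,m?) (size 4 is different from 3)
```

View pics/side0.png

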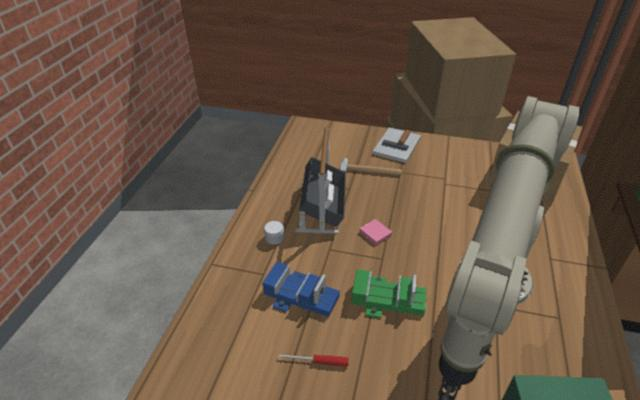

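The side view shows the blue vice near (300,290), the box near (323,190), the pink decoy at (376,232) and the green decoy vice at (388,293). The camera rotation is a quaternion, so I need to fix the helper.

```bash
sed -i "s/np.array(m\['rotation'\]).T/q2R(m['rotation']).as_matrix().T/" h.py
python3 - <<'E'
from h import *
ims={}
for n in('side','top'):
    ims[n],_=shot(n,n+'0')
print(camera_model('top'))
cv2.imwrite('pics/side0c.png',cv2.resize(ims['side'][150:330,240:440],None,fx=4,fy=3.3,interpolation=cv2.INTER_CUBIC)[:,:800])
P=np.load('pics/side0.npy')
for u,v in [(323,180),(303,230),(275,233),(330,283),(280,275),(376,232)]: print(u,v,P[v,u].round(3))
E
```

```text
{'fx': 400.622521267371, 'fy': 400.622521267371, 'cx': 320.21231401023397, 'cy': 192.2153931793912, 'eye': array([ 0.49256805, -0.00622018,  1.21024574]), 'rotation': array([-0.03683927,  0.71242061, -0.70003684,  0.03237547])}
323 180 [ 0.611 -0.061  0.248]
303 230 [ 0.685 -0.053  0.005]
275 233 [0.763 0.032 0.052]
330 283 [ 0.531  0.162 -0.001]
280 275 [0.681 0.225 0.068]
376 232 [ 0.42  -0.096  0.017]
```

View pics/side0c.png

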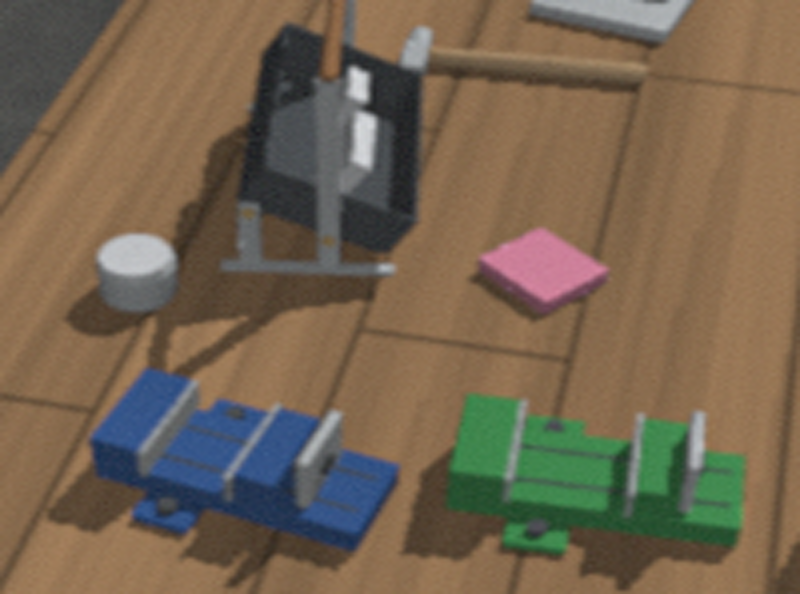

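View pics/top0.png

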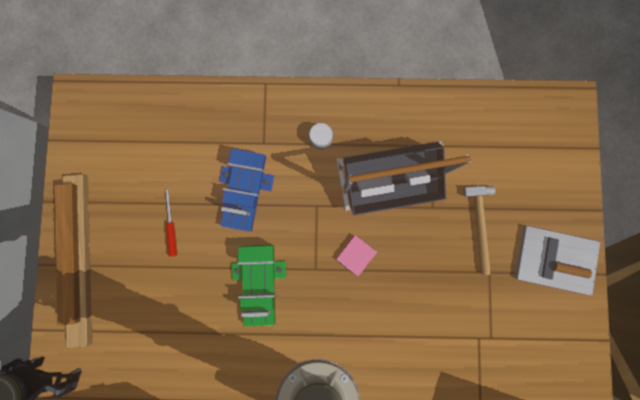

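The top view shows the larger blank at (377,190), the smaller one at (420,180), the carry bar from (350,178) to (468,158) and the blue vice at (243,188). Next I'll enlarge crops of these and fit poses.

Run:
```python
from h import *
im=cv2.imread('pics/top0.png'); 
a=cv2.resize(im[138:240,205:285],None,fx=5,fy=5,interpolation=cv2.INTER_CUBIC)
b=cv2.resize(im[138:240,330:475],None,fx=5,fy=5,interpolation=cv2.INTER_CUBIC)
cv2.imwrite('pics/crop.png',np.hstack([a[:, :400],cv2.resize(b,None,fx=.55,fy=.55)if 0 else b[:,:400]]))
P=np.load('pics/top0.npy')
hsv=cv2.cvtColor(im,cv2.COLOR_BGR2HSV)
roi=np.zeros((400,640),bool)
# blanks: bright low-sat
roi[165:205,345:440]=1
m=roi&(hsv[...,1]<40)&(hsv[...,2]>150)
n,l,st,c=cv2.connectedComponentsWithStats(m.astype(np.uint8))
for i in range(1,n):
    if st[i,4]<30: continue
    q=P[l==i]; print('comp',st[i],q.mean(0).round(4),np.percentile(q[:,2],[2,50,98]).round(3))
    r=cv2.minAreaRect(q[:,:2].astype(np.float32)); print(r, cv2.boxPoints(r).round(3).tolist())
# bar
roi[:]=0; roi[145:195,335:480]=1
m=roi&(P[...,2]>.24)&(P[...,2]<.3)
q=P[m]; print('bar',m.sum(),q.mean(0),q[:,2].max()); r=cv2.minAreaRect(q[:,:2].astype(np.float32)); print(r,cv2.boxPoints(r).round(3).tolist())
# vice
roi[:]=0; roi[140:240,210:285]=1
for lo,hi in((.062,.07),(.085,.105),(.025,.035)):
    m=roi&(P[...,2]>lo)&(P[...,2]<hi)
    n,l,st,c=cv2.connectedComponentsWithStats(m.astype(np.uint8))
    for i in range(1,n):
        if st[i,4]<15: continue
        q=P[l==i]; r=cv2.minAreaRect(q[:,:2].astype(np.float32)); print(lo,st[i],q.mean(0).round(4),r,cv2.boxPoints(r).round(3).tolist())
```

```text
comp [410 175  20  10 136] [ 0.6394 -0.2718  0.1144] [0.1   0.106 0.113]
((0.5786381363868713, -0.1492471843957901), (0.02758724056184292, 0.33271297812461853), 26.298564910888672) [[0.49300000071525574, -0.006000000052154064], [0.6399999856948853, -0.30399999022483826], [0.6650000214576721, -0.2919999957084656], [0.5170000195503235, 0.006000000052154064]]
comp [362 185  32  12 231] [ 0.6064 -0.1534  0.1301] [0.118 0.125 0.132]
((0.570105254650116, -0.09315424412488937), (0.044201068580150604, 0.2287454456090927), 30.793426513671875) [[0.49300000071525574, -0.006000000052154064], [0.6100000143051147, -0.2029999941587448], [0.6480000019073486, -0.18000000715255737], [0.531000018119812, 0.01600000075995922]]
bar 854 [ 0.64368964 -0.20865194  0.27222768] 0.28033041099666656
((0.6447826027870178, -0.20976972579956055), (0.020303387194871902, 0.29405659437179565), 10.780410766601562) [[0.6069999933242798, -0.06700000166893005], [0.6620000004768372, -0.35600000619888306], [0.6819999814033508, -0.35199999809265137], [0.6269999742507935, -0.06300000101327896]]
0.062 [228 149  37  22 485] [0.
[... 1242 characters left out ...]
.6129999756813049, 0.27799999713897705]]
0.025 [225 203  11   7  49] [0.563  0.2682 0.0289] ((0.5629372000694275, 0.26833096146583557), (0.033472295850515366, 0.01251390390098095), 80.93424987792969) [[0.5540000200271606, 0.2529999911785126], [0.5659999847412109, 0.25099998712539673], [0.5720000267028809, 0.2840000092983246], [0.5590000152587891, 0.28600001335144043]]
0.025 [221 206  34  26 514] [0.5228 0.2414 0.0289] ((0.5302407145500183, 0.24471651017665863), (0.09041731059551239, 0.06927981972694397), 81.34339141845703) [[0.48899999260902405, 0.20499999821186066], [0.5580000281333923, 0.19499999284744263], [0.5709999799728394, 0.2840000092983246], [0.503000020980835, 0.29499998688697815]]
```

View pics/crop.png

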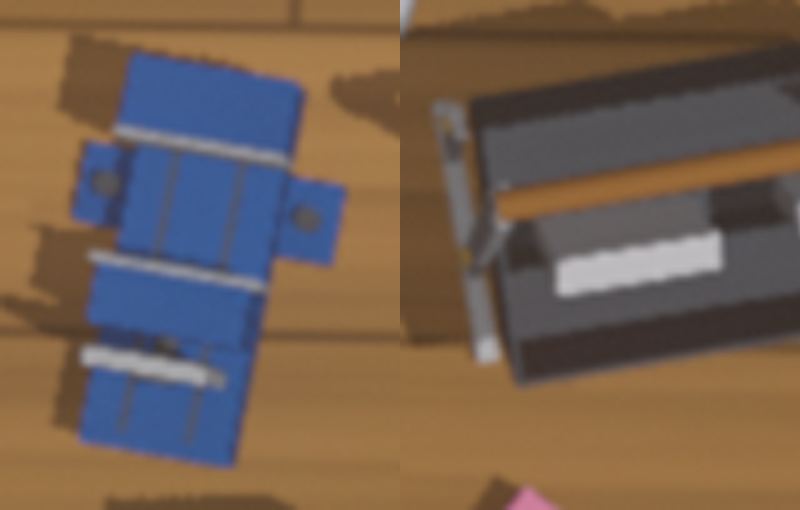

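The crop shows the vice's fixed face edge, its sliding face edge and the plate, plus the top face of the larger blank, with corners at about (361,190), (394,184), (394,192) and (362,197) in full-image pixels. The vice yaw is about -9° and the box yaw about +10.8°. I'll work out the grasp targets now.

```bash
cat >> h.py <<'E'
c28,s28=np.cos(np.radians(28)),np.sin(np.radians(28))
def yaw(d): return R.from_euler('z',d,degrees=True)
BOXR=yaw(10.8); VR=yaw(-9.0)
BLR=BOXR*R.from_euler('y',-28,degrees=True)
FLIP=R.from_matrix(np.array([[0,1,0],[1,0,0],[0,0,-1]]).T) # tool: x=+y, y=+x, z=-z
def delta(p,Rt,s=None):
    s=s or state(); R0=q2R(s['tool_rot'])
    return (R0.inv().apply(np.array(p)-s['ee_pos'])*100).round(2),(R0.inv()*Rt).as_rotvec().round(3)
E
python3 - <<'E'
from h import *
P=np.load('pics/top0.npy'); im=cv2.imread('pics/top0.png')
g=cv2.cvtColor(im,cv2.COLOR_BGR2HSV)
for name,(u0,u1,v0,v1,z0,z1) in dict(big=(350,402,180,203,.112,.14),small=(405,435,170,190,.09,.125)).items():
    m=np.zeros((400,640),bool); m[v0:v1,u0:u1]=1
    m&=(P[...,2]>z0)&(P[...,2]<z1)&(g[...,1]<40)&(g[...,2]>140)
    q=P[m]; r=cv2.minAreaRect(q[:,:2].astype(np.float32)); print(name,m.sum(),q.mean(0),r)
    print(' in box axes rel (.6546,-.208):',BOXR.inv().apply(np.array(q.mean(0))-[.6546,-.208,0]))
m=np.zeros((400,640),bool); m[140:220,335:450]=1
q=P[m&(P[...,2]>.03)&(P[...,2]<.2)]; r=cv2.minAreaRect(q[:,:2].astype(np.float32)); print('boxrect',r)
n=BLR.apply([0,0,1]); 
Rt=BLR*FLIP; print(Rt.as_matrix().round(3), delta([.5,-.15,.4],Rt))
E
```

```text
big 244 [ 0.60677026 -0.15316119  0.12524031] ((0.6069413423538208, -0.1530844271183014), (0.02017861045897007, 0.08890186995267868), 10.727973937988281)
 in box axes rel (.6546,-.208): [-0.03670677  0.06282987  0.12524031]
small 141 [ 0.64064691 -0.27358816  0.10623142] ((0.6407902836799622, -0.2731495499610901), (0.019787531346082687, 0.054665833711624146), 11.075915336608887)
 in box axes rel (.6546,-.208): [-0.02599594 -0.06181187  0.10623142]
boxrect ((0.6462392210960388, -0.20906727015972137), (0.16578900814056396, 0.30119189620018005), 10.839019775390625)
[[-0.187  0.867  0.461]
 [ 0.982  0.165  0.088]
 [ 0.     0.469 -0.883]] (array([-52.19, -63.36,   0.49]), array([-0.439, -0.27 ,  1.085]))
```

Run:
```python
from h import *
T=np.array([.6068,-.1532,.126]); n=BLR.apply([0,0,1]); Rt=BLR*FLIP
R0=q2R(state()['tool_rot']); 
for p,Rr in [((.36,.47,.46),None),((.50,.30,.46),None)]: print(delta(p,Rt))
print('pre',T+.267*n, 'grasp',T+.137*n)
```

```text
(array([-21.9 ,  -7.49,  -5.6 ]), array([-0.439, -0.27 ,  1.085]))
(array([-39.99, -20.06,  -5.58]), array([-0.439, -0.27 ,  1.085]))
pre [ 0.48367137 -0.17668804  0.36174701] grasp [ 0.54362164 -0.16525192  0.24696382]
```

>>> step_arm:
  linear:
    - [-5,-1.5,-2]
    - [-10,-3.5,-4]
    - [-16,-5.5,-5]
    - [-22,-7.5,-5.6]
    - [-26,-10,-5.6]
    - [-31,-13.5,-5.6]
    - [-36,-17,-5.6]
    - [-40,-20,-5.6]
  dr:
    - [0,0,0.06]
    - [0,0,0.12]
    - [0,0,0.18]
    - [0,0,0.25]
    - [0,0,0.32]
    - [0,0,0.4]
    - [0,0,0.47]
    - [0,0,0.55]
  claw: 6

```text
t: 0.95
ee_pos: [0.4643, 0.3442, 0.4602]
tool_rot: [-0.0, 0.402, 0.916, -0.0]
wrist_force: [0.6, 0.3, -0.1]
opening: 0.699
grip_force: 0.0
```

Run:
```python
from h import *
T=np.array([.6068,-.1532,.126]); n=BLR.apply([0,0,1]); Rt=BLR*FLIP
s=state(); print(s['qpos'],s['ee_pos'],s['tool_rot'])
for p in [(.52,.05,.46),(.48,-.14,.44),T+.267*n]: print(delta(p,Rt))
```

```text
[-0.92174911  0.26376084  0.29054362  1.41890554 -0.07517684  1.47011944
  0.10996372] [0.46431045 0.34418151 0.46019997] [-9.82578786e-05  4.02138637e-01  9.15578773e-01 -1.34078530e-04]
(array([-2.543e+01, -1.580e+01,  2.000e-02]), array([-0.476, -0.135,  0.543]))
(array([-36.72, -31.6 ,   2.03]), array([-0.476, -0.135,  0.543]))
(array([-39.67, -33.81,   9.85]), array([-0.476, -0.135,  0.543]))
```

>>> step_arm:
  linear:
    - [-4,-1.5,0]
    - [-8,-4,0]
    - [-13,-7,0]
    - [-17,-10,0]
    - [-21,-13,0]
    - [-25.4,-15.8,0]
    - [-28,-20,0.5]
    - [-31,-24,1]
  dr:
    - [0,0,0.07]
    - [0,0,0.14]
    - [0,0,0.2]
    - [-0.08,-0.02,0.27]
    - [-0.16,-0.04,0.34]
    - [-0.24,-0.07,0.41]
    - [-0.36,-0.1,0.48]
    - [-0.476,-0.135,0.543]

```text
t: 1.75
ee_pos: [0.4987, -0.0378, 0.4513]
tool_rot: [0.156, 0.618, 0.747, 0.188]
wrist_force: [0.4, -0.8, -0.0]
opening: 0.703
grip_force: 0.0
```

Run:
```python
from h import *
T=np.array([.6068,-.1532,.126]); n=BLR.apply([0,0,1]); Rt=BLR*FLIP
s=state(); print(s['qpos'],s['ee_pos'],s['tool_rot'])
for p in [T+.267*n,T+.137*n]: print(delta(p,Rt))
```

```text
[-0.58120577 -0.13335139  0.58218515  1.87334196 -0.02942244  0.89548773
  0.21548882] [ 0.49871143 -0.03775253  0.45128495] [0.15558421 0.61837153 0.74693892 0.18839442]
(array([-13.37,  -7.83,   5.95]), array([ 0.005, -0.   , -0.001]))
(array([-13.38,  -7.89,  18.95]), array([ 0.005, -0.   , -0.001]))
```

>>> step_arm:
  linear:
    - [-2,-1.2,1]
    - [-4.5,-2.7,2]
    - [-7,-4.1,3.2]
    - [-9.5,-5.6,4.3]
    - [-11.5,-6.8,5.2]
    - [-13.4,-7.8,6]
    - [-13.4,-7.8,6]
    - [-13.4,-7.8,6]
  dr:
    - [0,0,0]
    - [0,0,0]
    - [0,0,0]
    - [0,0,0]
    - [0.005,0,0]
    - [0.005,0,0]
    - [0.005,0,0]
    - [0.005,0,0]

```text
t: 2.55
ee_pos: [0.4846, -0.1747, 0.3614]
tool_rot: [0.152, 0.618, 0.749, 0.184]
wrist_force: [1.2, 0.1, 0.5]
opening: 0.702
grip_force: 0.0
```

Run:
```python
from h import *
T=np.array([.6068,-.1532,.126]); n=BLR.apply([0,0,1]); Rt=BLR*FLIP
s=state(); print(s['qpos'],s['ee_pos'],s['tool_rot'])
for p in [T+.267*n,T+.137*n]: print(delta(p,Rt))
im,_=shot('side','side1'); cv2.imwrite('pics/s1c.png',cv2.resize(im[100:300,240:440],None,fx=3,fy=3))
```

```text
[-0.48135827  0.01618765  0.8778402   1.96434155 -0.3864301   0.79295929
  0.80564977] [ 0.48457968 -0.17466582  0.3614209 ] [0.15185697 0.61809445 0.74892518 0.18441743]
(array([-0.18, -0.1 , -0.09]), array([-0.006, -0.002,  0.002]))
(array([-0.2 , -0.02, 12.91]), array([-0.006, -0.002,  0.002]))
```

View pics/s1c.png

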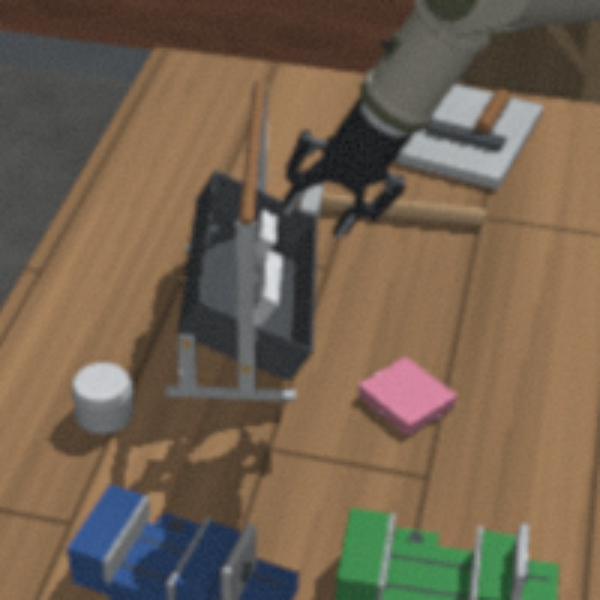

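The gripper is tilted along the blanks on the robot side of the bar, its fingers around (340,190) in the crop. I'll go in now.

>>> step_arm:
  linear:
    - [-0.1,0,2]
    - [-0.2,0,4]
    - [-0.2,0,6]
    - [-0.2,0,8]
    - [-0.2,0,10]
    - [-0.2,0,11.5]
    - [-0.2,0,12.9]
    - [-0.2,0,12.9]
  dr:
    - [0,0,0]
    - [-0.006,0,0]
    - [-0.006,0,0]
    - [-0.006,0,0]
    - [-0.006,0,0]
    - [-0.006,0,0]
    - [-0.006,0,0]
    - [-0.006,0,0]
  claw: 5

```text
t: 3.4
ee_pos: [0.5445, -0.1629, 0.2461]
tool_rot: [0.152, 0.616, 0.75, 0.187]
wrist_force: [-0.4, -0.1, -0.1]
opening: 0.583
grip_force: 0.0
```

Run:
```python
from h import *
T=np.array([.6068,-.1532,.126]); n=BLR.apply([0,0,1]); Rt=BLR*FLIP
s=state(); print(s['qpos'],s['wrist_force'])
print(delta(T+.137*n,Rt))
```

```text
[-0.33022122  0.34486855  0.7550268   1.96931876 -0.85747995  0.65293795
  1.17115237] [-0.38610864 -0.08468437 -0.13421428]
(array([-0.21, -0.08, -0.13]), array([-0.001, -0.005,  0.005]))
```

>>> step_arm:
  linear:
    - [-0.2,-0.1,-0.1]
    - [-0.2,-0.1,-0.1]
    - [-0.2,-0.1,-0.1]
    - [-0.2,-0.1,-0.1]
    - [-0.2,-0.1,-0.1]
    - [-0.2,-0.1,-0.1]
    - [-0.2,-0.1,-0.1]
    - [-0.2,-0.1,-0.1]
  dr:
    - [0,0,0]
    - [0,0,0]
    - [0,0,0]
    - [0,0,0]
    - [0,0,0]
    - [0,0,0]
    - [0,0,0]
    - [0,0,0]
  claw: 1.0
  grip_force: 60

```text
t: 4.2
ee_pos: [0.5429, -0.1677, 0.249]
tool_rot: [0.155, 0.617, 0.748, 0.188]
wrist_force: [-5.4, 0.1, 7.6]
opening: 0.229
grip_force: 59.5
```

>>> step_arm:
  linear:
    - [0,0,-1]
    - [0,0,-2.5]
    - [0,0,-4]
    - [0,0,-6]
    - [0,0,-8]
    - [0,0,-10]
    - [0,0,-11.5]
    - [0,0,-13]
  dr:
    - [0,0,0]
    - [0,0,0]
    - [0,0,0]
    - [0,0,0]
    - [0,0,0]
    - [0,0,0]
    - [0,0,0]
    - [0,0,0]

```text
t: 5.0
ee_pos: [0.4819, -0.1794, 0.363]
tool_rot: [0.153, 0.618, 0.748, 0.187]
wrist_force: [0.2, 0.5, -2.4]
opening: 0.23
grip_force: 59.4
```

Run:
```python
from h import *
s=state(); print(s['qpos'],s['ee_pos'],s['wrist_force'],s['moment'],s['grip_force'],s['opening'])
im,_=shot('side','side2'); cv2.imwrite('pics/s2c.png',cv2.resize(im[100:300,240:440],None,fx=3,fy=3))
```

```text
[-0.5103817   0.00948168  0.91887336  1.96635877 -0.39175818  0.7950265
  0.82132635] [ 0.481852   -0.17936043  0.36301397] [ 0.23342734  0.47764225 -2.41455372] [-0.10899926  0.78975815 -0.01428748] 59.41923201084137 0.22978978732370617
```

View pics/s2c.png

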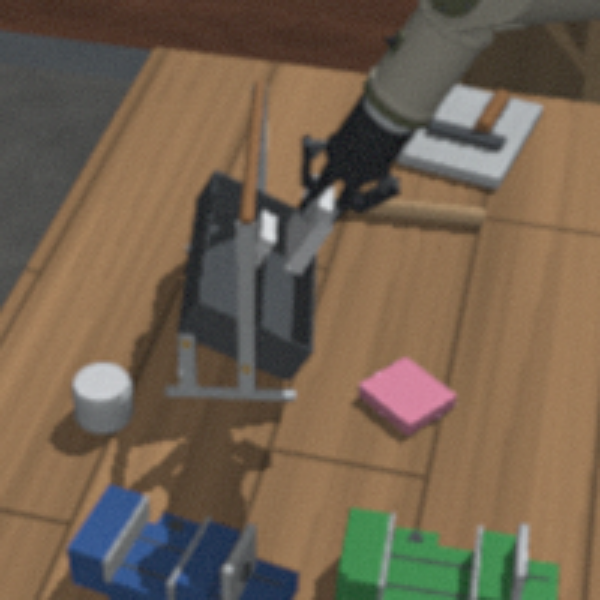

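The larger blank is gripped and clear of the box, around (315,230) in the crop, and the small one is still in place. Next I'll go to the vice hover, turning it upright on the way.

Run:
```python
from h import *
Rt=VR*FLIP
for p in [(.475,-.12,.39),(.49,-.04,.41),(.52,.06,.41),(.56,.13,.41),(.644,.227,.36)]: print(delta(p,Rt))
```

```text
(array([ 6.08,  1.62, -1.96]), array([ 0.486, -0.086,  0.339]))
(array([13.65,  5.18, -2.32]), array([ 0.486, -0.086,  0.339]))
(array([22.91,  9.44, -0.03]), array([ 0.486, -0.086,  0.339]))
(array([29.03, 14.07,  2.45]), array([ 0.486, -0.086,  0.339]))
(array([36.97, 20.59, 11.61]), array([ 0.486, -0.086,  0.339]))
```

>>> step_arm:
  linear:
    - [2,0.5,-0.7]
    - [5,1.2,-1.5]
    - [8.5,2.7,-2]
    - [12,4.4,-2.3]
    - [16,6.2,-1.8]
    - [20,8,-0.7]
    - [23,9.5,0]
    - [26,11.8,1.2]
  dr:
    - [0,0,0]
    - [0.08,-0.014,0.056]
    - [0.16,-0.03,0.11]
    - [0.24,-0.043,0.17]
    - [0.32,-0.057,0.226]
    - [0.4,-0.071,0.28]
    - [0.486,-0.086,0.339]
    - [0.486,-0.086,0.339]

```text
t: 5.85
ee_pos: [0.5411, 0.0989, 0.4067]
tool_rot: [-0.001, 0.76, 0.65, -0.003]
wrist_force: [1.9, -0.6, -3.0]
opening: 0.227
grip_force: 59.7
```

Run:
```python
from h import *
Rt=VR*FLIP; s=state(); print(s['qpos'])
for p in [(.60,.18,.38),(.6537,.2252,.33)]: print(delta(p,Rt))
```

```text
[-0.72778808  0.24310311  0.59161322  1.59537315 -0.13723712  1.35198019
 -0.27470097]
(array([8.93, 4.58, 2.62]), array([-0.006,  0.003,  0.001]))
(array([14.24,  9.21,  7.58]), array([-0.006,  0.003,  0.001]))
```

>>> step_arm:
  linear:
    - [2.5,1.5,0.5]
    - [6,3.2,1.5]
    - [9,4.8,2.6]
    - [11.5,6.8,4.2]
    - [13.2,8.2,5.8]
    - [14.2,9.2,7]
    - [14.2,9.2,7.5]
    - [14.2,9.2,7.5]
  dr:
    - [0,0,0]
    - [0,0,0]
    - [-0.006,0.003,0]
    - [-0.006,0.003,0]
    - [-0.006,0.003,0]
    - [-0.006,0.003,0]
    - [-0.006,0.003,0]
    - [-0.006,0.003,0]

```text
t: 6.65
ee_pos: [0.6534, 0.2228, 0.3306]
tool_rot: [0.001, 0.76, 0.65, 0.001]
wrist_force: [-1.2, 0.3, -3.5]
opening: 0.224
grip_force: 59.8
```

Run:
```python
from h import *
Rt=VR*FLIP; s=state(); print(s['qpos'],s['tool_rot'])
print(delta((.6537,.2252,.252),Rt))
im,_=shot('side','side3'); cv2.imwrite('pics/s3c.png',cv2.resize(im[200:340,230:370],None,fx=4,fy=4,interpolation=cv2.INTER_CUBIC))
P=np.load('pics/side3.npy'); h=cv2.cvtColor(im,cv2.COLOR_BGR2HSV)
# points near blank slab under the gripper, in the tool frame
Q=q2R(s['tool_rot']).inv().apply((P.reshape(-1,3)-s['ee_pos']))
m=(abs(Q[:,0])<.06)&(abs(Q[:,1])<.02)&(Q[:,2]>.13)&(Q[:,2]<.235)
q=Q[m]; print(m.sum(), np.percentile(q,[1,5,50,95,99],axis=0).round(4))
```

```text
[-0.70111225  0.60646246  0.5217347   1.28884442 -0.29625579  1.32015653
 -0.33944069] [1.01429322e-03 7.59595777e-01 6.50394379e-01 6.15117766e-04]
(array([ 0.24, -0.02,  7.86]), array([0.002, 0.   , 0.002]))
393 [[-0.0388 -0.0177  0.1337]
 [-0.0258 -0.0136  0.1361]
 [ 0.0246 -0.0091  0.1653]
 [ 0.0474  0.0093  0.2135]
 [ 0.049   0.0184  0.2188]]
```

View pics/s3c.png

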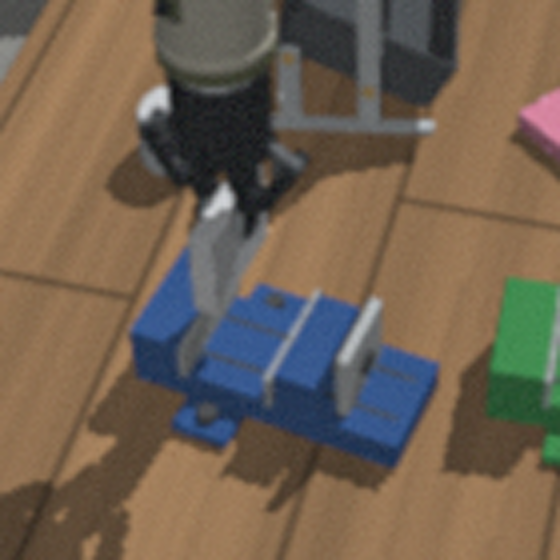

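The blank hangs upright over the bed at (225,260) in the crop, square to the jaws and close to the fixed jaw. Its lower edge is 0.219 m ahead of the TCP. I'll lower it.

>>> step_arm:
  linear:
    - [0.25,0,1]
    - [0.25,0,2.5]
    - [0.25,0,4]
    - [0.25,0,5.5]
    - [0.25,0,6.5]
    - [0.25,0,7.2]
    - [0.25,0,7.6]
    - [0.25,0,7.6]
  dr:
    - [0,0,0]
    - [0.002,0,0.002]
    - [0.002,0,0.002]
    - [0.002,0,0.002]
    - [0.002,0,0.002]
    - [0.002,0,0.002]
    - [0.002,0,0.002]
    - [0.002,0,0.002]

```text
t: 7.5
ee_pos: [0.6545, 0.2257, 0.2558]
tool_rot: [0.0, 0.76, 0.65, 0.001]
wrist_force: [-0.2, -0.6, -3.1]
opening: 0.227
grip_force: 59.8
```

>>> step_arm:
  linear:
    - [0,0,0.1]
    - [0,0,0.2]
    - [0,0,0.3]
    - [0,0,0.4]
    - [0,0,0.5]
    - [0,0,0.5]
    - [0,0,0.5]
    - [0,0,0.5]
  dr:
    - [0,0,0]
    - [0,0,0]
    - [0,0,0]
    - [0,0,0]
    - [0,0,0]
    - [0,0,0]
    - [0,0,0]
    - [0,0,0]

```text
t: 8.3
ee_pos: [0.6546, 0.2257, 0.2513]
tool_rot: [0.0, 0.76, 0.65, 0.002]
wrist_force: [0.4, -0.4, -3.3]
opening: 0.225
grip_force: 59.8
```

Run:
```python
from h import *
s=state(); print(s['qpos'],s['wrist_force'],s['moment']); print(delta((.6537,.2252,.249),VR*FLIP))
```

```text
[-0.69477698  0.67176444  0.4966427   1.36954876 -0.32724423  1.17816736
 -0.32176857] [ 0.3521362  -0.44734354 -3.31072571] [-0.00369191  0.07745926 -0.00226545]
(array([-0.07, -0.08,  0.23]), array([ 0.003, -0.002,  0.001]))
```

>>> step_arm:
  linear:
    - [0,0,0.05]
    - [0,0,0.1]
    - [0,0,0.15]
    - [0,0,0.2]
    - [0,0,0.25]
    - [0,0,0.25]
    - [0,0,0.25]
    - [0,0,0.25]
  dr:
    - [0.003,0,0]
    - [0.003,-0.002,0]
    - [0.003,-0.002,0]
    - [0.003,-0.002,0]
    - [0.003,-0.002,0]
    - [0.003,-0.002,0]
    - [0.003,-0.002,0]
    - [0.003,-0.002,0]

```text
t: 9.1
ee_pos: [0.6546, 0.2257, 0.2488]
tool_rot: [-0.0, 0.76, 0.65, -0.0]
wrist_force: [-0.2, -0.2, -2.5]
opening: 0.226
grip_force: 59.8
```

>>> step_arm:
  linear:
    - [0,0,0.03]
    - [0,0,0.06]
    - [0,0,0.09]
    - [0,0,0.12]
    - [0,0,0.15]
    - [0,0,0.15]
    - [0,0,0.15]
    - [0,0,0.15]
  dr:
    - [0,0,0]
    - [0,0,0]
    - [0,0,0]
    - [0,0,0]
    - [0,0,0]
    - [0,0,0]
    - [0,0,0]
    - [0,0,0]

```text
t: 9.9
ee_pos: [0.6546, 0.2256, 0.2483]
tool_rot: [-0.0, 0.76, 0.65, 0.0]
wrist_force: [-3.4, -2.1, 5.7]
opening: 0.224
grip_force: 61.1
```

It's seated on the bed, so I release it and withdraw straight up.

>>> step_arm:
  linear:
    - [0,0,0]
    - [0,0,0]
    - [0,0,0]
    - [0,0,0]
    - [0,0,0]
    - [0,0,0]
    - [0,0,0]
    - [0,0,0]
  dr:
    - [0,0,0]
    - [0,0,0]
    - [0,0,0]
    - [0,0,0]
    - [0,0,0]
    - [0,0,0]
    - [0,0,0]
    - [0,0,0]
  claw: 5

```text
t: 10.7
ee_pos: [0.6546, 0.2257, 0.2472]
tool_rot: [-0.0, 0.76, 0.65, -0.0]
wrist_force: [0.7, 0.3, -0.1]
opening: 0.588
grip_force: 0.0
```

>>> step_arm:
  linear:
    - [0,0,-0.5]
    - [0,0,-1.5]
    - [0,0,-3]
    - [0,0,-5]
    - [0,0,-7]
    - [0,0,-9]
    - [0,0,-11]
    - [0,0,-12]
  dr:
    - [0,0,0]
    - [0,0,0]
    - [0,0,0]
    - [0,0,0]
    - [0,0,0]
    - [0,0,0]
    - [0,0,0]
    - [0,0,0]

```text
t: 11.5
ee_pos: [0.655, 0.2256, 0.3711]
tool_rot: [0.001, 0.76, 0.65, 0.002]
wrist_force: [-0.3, -0.2, 0.8]
opening: 0.582
grip_force: 0.0
```

Run:
```python
from h import *
s=state(); print(s['qpos'],s['wrist_force'])
im,_=shot('side','side4'); cv2.imwrite('pics/s4c.png',cv2.resize(im[200:340,230:370],None,fx=4,fy=4,interpolation=cv2.INTER_CUBIC))
P=np.load('pics/side4.npy'); F=np.array([.6735,.2221,.03])
Q=VR.inv().apply(P.reshape(-1,3)-F)
for nm,m in dict(top=(abs(Q[:,0]+.02)<.02)&(abs(Q[:,1])<.06)&(Q[:,2]>.072)&(Q[:,2]<.088), plate=(Q[:,0]>-.16)&(Q[:,0]<-.1)&(abs(Q[:,1])<.05)&(Q[:,2]>.055)&(Q[:,2]<.075)).items():
    q=Q[m]; print(nm,m.sum(),np.percentile(q,[2,50,98],axis=0).round(4),cv2.minAreaRect(q[:,:2].astype(np.float32)))
# push targets: TCP down, fingers closed, behind the plate
Rt=VR*FLIP
for x in(-.20,): print(delta(F+VR.apply([x,0,.30]),Rt), delta(F+VR.apply([x,0,.205]),Rt))
```

```text
[-0.70025795  0.58870184  0.53019423  1.223959   -0.28941141  1.3981555
 -0.3531386 ] [-0.30521595 -0.24453959  0.82681264]
top 170 [[-0.0322 -0.0407  0.0726]
 [-0.0218  0.0052  0.079 ]
 [-0.0106  0.0485  0.0844]] ((-0.020827215164899826, 0.0036412887275218964), (0.09361184388399124, 0.023296374827623367), 89.97296905517578)
plate 80 [[-0.1359 -0.0292  0.056 ]
 [-0.1318  0.0052  0.0646]
 [-0.1253  0.0376  0.0692]] ((-0.13058452308177948, 0.0042440034449100494), (0.06798620522022247, 0.010678944177925587), 89.8390121459961)
(array([ -0.05, -18.15,   4.11]), array([ 0.005, -0.003,  0.001])) (array([ -0.08, -18.19,  13.61]), array([ 0.005, -0.003,  0.001]))
```

View pics/s4c.png

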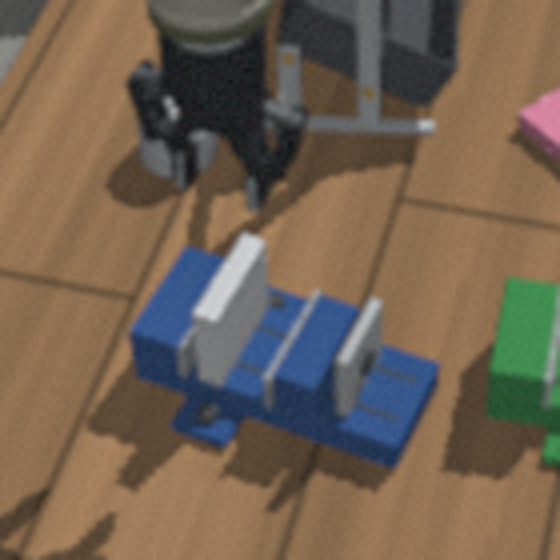

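The blank stands free on the bed at x about -0.021, square and clear of the jaws. The fingers are at (215,185) in the crop, well above it. I'll go behind the plate with the fingers shut.

>>> step_arm:
  linear:
    - [0,-2,0]
    - [0,-5,0]
    - [0,-8,0]
    - [0,-11,1]
    - [0,-14,2]
    - [0,-16.5,3]
    - [0,-18.2,4]
    - [0,-18.2,4]
  dr:
    - [0,0,0]
    - [0.005,-0.003,0]
    - [0.005,-0.003,0]
    - [0.005,-0.003,0]
    - [0.005,-0.003,0]
    - [0.005,-0.003,0]
    - [0.005,-0.003,0]
    - [0.005,-0.003,0]
  claw: 0
  grip_force: 60

```text
t: 12.35
ee_pos: [0.4723, 0.2549, 0.3259]
tool_rot: [-0.002, 0.759, 0.651, -0.004]
wrist_force: [-0.5, 0.2, 0.0]
opening: 0.004
grip_force: 0.0
```

>>> step_arm:
  linear:
    - [0,0,1.5]
    - [0,0,3]
    - [0,0,4.5]
    - [0,0,6]
    - [0,0,7.5]
    - [0,0,9]
    - [0,0,10.2]
    - [0,0,10.2]
  dr:
    - [0,0,0]
    - [0,0,0]
    - [0,0,0]
    - [0,0,0]
    - [0,0,0]
    - [0,0,0]
    - [0,0,0]
    - [0,0,0]

```text
t: 13.15
ee_pos: [0.4742, 0.2533, 0.2239]
tool_rot: [-0.001, 0.76, 0.65, -0.004]
wrist_force: [0.2, 0.1, -0.2]
opening: 0.0
grip_force: 0.0
```

Run:
```python
from h import *
s=state(); print(s['qpos'],s['wrist_force'],s['opening'])
F=np.array([.6735,.2221,.03]); print(VR.inv().apply(s['ee_pos']-F),delta(F+VR.apply([-.16,0.002,.198]),VR*FLIP))
```

```text
[-0.95077605  0.39424555  0.49041541  1.842986   -0.22135444  0.96729508
 -0.52103353] [ 0.16916543  0.13843795 -0.19194338] 0.00045129617789123094
[-0.20170491 -0.00033762  0.19392196] (array([ 0.23,  4.17, -0.44]), array([-0.007,  0.005,  0.   ]))
```

>>> step_arm:
  linear:
    - [0.1,1,-0.2]
    - [0.2,2,-0.4]
    - [0.2,3,-0.4]
    - [0.2,4,-0.4]
    - [0.2,4.5,-0.4]
    - [0.2,5,-0.4]
    - [0.2,5.5,-0.4]
    - [0.2,6,-0.4]
  dr:
    - [-0.007,0.005,0]
    - [-0.007,0.005,0]
    - [-0.007,0.005,0]
    - [-0.007,0.005,0]
    - [-0.007,0.005,0]
    - [-0.007,0.005,0]
    - [-0.007,0.005,0]
    - [-0.007,0.005,0]

```text
t: 13.95
ee_pos: [0.5333, 0.2465, 0.229]
tool_rot: [-0.001, 0.76, 0.65, 0.0]
wrist_force: [-7.1, -1.1, 6.9]
opening: -0.0
grip_force: 4.5
```

>>> step_arm:
  linear:
    - [0,0.25,0]
    - [0,0.5,0]
    - [0,0.75,0]
    - [0,1,0]
    - [0,1.25,0]
    - [0,1.5,0]
    - [0,1.75,0]
    - [0,2,0]
  dr:
    - [0,0,0]
    - [0,0,0]
    - [0,0,0]
    - [0,0,0]
    - [0,0,0]
    - [0,0,0]
    - [0,0,0]
    - [0,0,0]

```text
t: 14.75
ee_pos: [0.5529, 0.2433, 0.229]
tool_rot: [-0.001, 0.76, 0.65, 0.0]
wrist_force: [-6.6, -0.7, 5.5]
opening: 0.0
grip_force: 4.1
```

Run:
```python
from h import *
F=np.array([.6735,.2221,.03])
im,_=shot('side','side5'); s=state(); print(VR.inv().apply(s['ee_pos']-F),VR.inv().apply(s['wrist_force']))
P=np.load('pics/side5.npy'); Q=VR.inv().apply(P.reshape(-1,3)-F)
m=(abs(Q[:,0]+.02)<.02)&(abs(Q[:,1])<.06)&(Q[:,2]>.072)&(Q[:,2]<.088); print(cv2.minAreaRect(Q[m][:,:2].astype(np.float32)))
m=(Q[:,0]>-.14)&(Q[:,0]<-.03)&(abs(Q[:,1])<.05)&(Q[:,2]>.034)&(Q[:,2]<.039); print('jaw top',np.percentile(Q[m],[2,98],axis=0))
```

```text
[-0.12207222  0.00203219  0.19906921] [-5.91559846 -1.72210523  3.91164314]
((-0.020935799926519394, 0.004016276448965073), (0.09525630623102188, 0.024452438578009605), 88.9803695678711)
jaw top [[-0.10877844 -0.03172768  0.03408401]
 [-0.03152062  0.04643118  0.03881389]]
```

>>> step_arm:
  linear:
    - [0,0.12,0]
    - [0,0.25,0]
    - [0,0.37,0]
    - [0,0.5,0]
    - [0,0.62,0]
    - [0,0.75,0]
    - [0,0.87,0]
    - [0,1,0]
  dr:
    - [0,0,0]
    - [0,0,0]
    - [0,0,0]
    - [0,0,0]
    - [0,0,0]
    - [0,0,0]
    - [0,0,0]
    - [0,0,0]

```text
t: 15.6
ee_pos: [0.5627, 0.2418, 0.229]
tool_rot: [-0.001, 0.76, 0.65, 0.0]
wrist_force: [-6.9, -1.9, 5.7]
opening: -0.003
grip_force: 4.0
```

Run:
```python
from h import *
F=np.array([.6735,.2221,.03])
im,_=shot('side','side6'); s=state(); print(VR.inv().apply(s['ee_pos']-F),VR.inv().apply(s['wrist_force']))
im2,_=shot('top','top6')
a=cv2.resize(im[230:320,250:350],None,fx=4,fy=4,interpolation=cv2.INTER_CUBIC);b=cv2.resize(im2[140:230,210:310],None,fx=4,fy=4,interpolation=cv2.INTER_CUBIC)
cv2.imwrite('pics/c6.png',np.hstack([a,b]))
```

```text
[-0.11228439  0.00205842  0.19902663] [-5.29758437 -2.33661288  4.62138067]
```

View pics/c6.png

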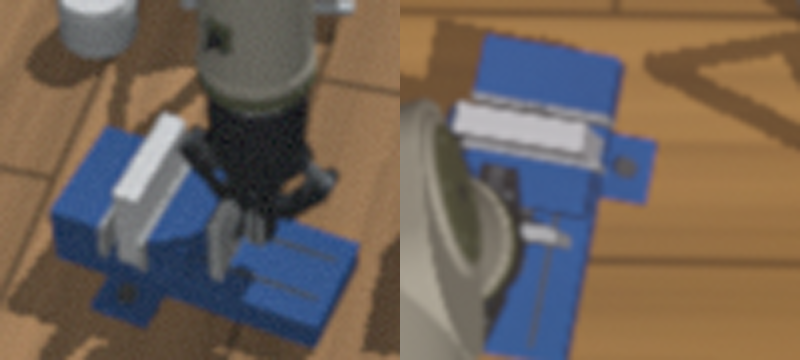

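The jaw is now close to the blank, which stands upright, at (150,190) on the left. I'll keep creeping forward and watch the force.

>>> step_arm:
  linear:
    - [0,0.08,0]
    - [0,0.16,0]
    - [0,0.24,0]
    - [0,0.32,0]
    - [0,0.4,0]
    - [0,0.48,0]
    - [0,0.56,0]
    - [0,0.64,0]
  dr:
    - [0,0,0]
    - [0,0,0]
    - [0,0,0]
    - [0,0,0]
    - [0,0,0]
    - [0,0,0]
    - [0,0,0]
    - [0,0,0]

```text
t: 16.5
ee_pos: [0.5687, 0.2408, 0.229]
tool_rot: [-0.001, 0.76, 0.65, -0.0]
wrist_force: [-7.8, -1.3, 7.3]
opening: 0.001
grip_force: 5.1
```

>>> step_arm:
  linear:
    - [0,0.04,0]
    - [0,0.08,0]
    - [0,0.12,0]
    - [0,0.16,0]
    - [0,0.2,0]
    - [0,0.24,0]
    - [0,0.28,0]
    - [0,0.32,0]
  dr:
    - [0,0,0]
    - [0,0,0]
    - [0,0,0]
    - [0,0,0]
    - [0,0,0]
    - [0,0,0]
    - [0,0,0]
    - [0,0,0]

```text
t: 17.3
ee_pos: [0.5719, 0.2403, 0.229]
tool_rot: [-0.001, 0.76, 0.65, -0.0]
wrist_force: [-7.6, -1.8, 6.8]
opening: -0.002
grip_force: 5.1
```

>>> step_arm:
  linear:
    - [0,0.05,0]
    - [0,0.1,0]
    - [0,0.15,0]
    - [0,0.2,0]
    - [0,0.25,0]
    - [0,0.3,0]
    - [0,0.35,0]
    - [0,0.4,0]
  dr:
    - [0,0,0]
    - [0,0,0]
    - [0,0,0]
    - [0,0,0]
    - [0,0,0]
    - [0,0,0]
    - [0,0,0]
    - [0,0,0]

```text
t: 18.1
ee_pos: [0.5744, 0.2401, 0.2288]
tool_rot: [-0.002, 0.76, 0.65, -0.002]
wrist_force: [-20.0, -2.5, 15.0]
opening: -0.002
grip_force: 11.4
```

Run:
```python
from h import *
F=np.array([.6735,.2221,.03])
im,_=shot('side','side7'); s=state(); print(VR.inv().apply(s['ee_pos']-F),VR.inv().apply(s['wrist_force']))
P=np.load('pics/side7.npy'); Q=VR.inv().apply(P.reshape(-1,3)-F)
m=(abs(Q[:,0]+.02)<.025)&(abs(Q[:,1])<.06)&(Q[:,2]>.074)&(Q[:,2]<.088); print(cv2.minAreaRect(Q[m][:,:2].astype(np.float32)))
```

```text
[-0.10069538  0.00223635  0.19879527] [-18.75956767  -5.66251554  13.53034671]
((-0.011636394076049328, 0.002721033990383148), (0.09358881413936615, 0.022882331162691116), 89.93415832519531)
```

>>> step_arm:
  linear:
    - [0,0.01,0]
    - [0,0.02,0]
    - [0,0.03,0]
    - [0,0.04,0]
    - [0,0.04,0]
    - [0,0.04,0]
    - [0,0.04,0]
    - [0,0.04,0]
  dr:
    - [0,0,0]
    - [0,0,0]
    - [0,0,0]
    - [0,0,0]
    - [0,0,0]
    - [0,0,0]
    - [0,0,0]
    - [0,0,0]

```text
t: 18.95
ee_pos: [0.5745, 0.24, 0.2288]
tool_rot: [-0.003, 0.76, 0.65, -0.002]
wrist_force: [-20.8, -3.7, 14.3]
opening: 0.001
grip_force: 11.5
```

>>> step_arm:
  linear:
    - [0,0.01,0]
    - [0,0.02,0]
    - [0,0.03,0]
    - [0,0.04,0]
    - [0,0.05,0]
    - [0,0.05,0]
    - [0,0.05,0]
    - [0,0.05,0]
  dr:
    - [0,0,0]
    - [0,0,0]
    - [0,0,0]
    - [0,0,0]
    - [0,0,0]
    - [0,0,0]
    - [0,0,0]
    - [0,0,0]

```text
t: 19.75
ee_pos: [0.5747, 0.2401, 0.2288]
tool_rot: [-0.003, 0.76, 0.65, -0.002]
wrist_force: [-23.8, -4.1, 18.0]
opening: -0.004
grip_force: 12.7
```

About 24 N is on the jaw. I'll back off, then lift clear.

>>> step_arm:
  linear:
    - [0,-0.2,0]
    - [0,-0.5,0]
    - [0,-1,0]
    - [0,-2,0]
    - [0,-3,0]
    - [0,-4,0]
    - [0,-5,0]
    - [0,-6,0]
  dr:
    - [0,0,0]
    - [0,0,0]
    - [0,0,0]
    - [0,0,0]
    - [0,0,0]
    - [0,0,0]
    - [0,0,0]
    - [0,0,0]

```text
t: 20.55
ee_pos: [0.5175, 0.2492, 0.229]
tool_rot: [-0.0, 0.76, 0.65, 0.001]
wrist_force: [-0.5, 0.2, -0.1]
opening: -0.002
grip_force: 0.0
```

>>> step_arm:
  linear:
    - [0,0,-1]
    - [0,0,-3]
    - [0,0,-5]
    - [0,0,-8]
    - [0,0,-11]
    - [0,0,-13]
    - [0,0,-15]
    - [0,0,-15]
  dr:
    - [0,0,0]
    - [0,0,0]
    - [0,0,0]
    - [0,0,0]
    - [0,0,0]
    - [0,0,0]
    - [0,0,0]
    - [0,0,0]

```text
t: 21.35
ee_pos: [0.5192, 0.2484, 0.383]
tool_rot: [0.001, 0.76, 0.649, 0.004]
wrist_force: [0.6, -0.2, 1.1]
opening: 0.001
grip_force: 0.0
```

Run:
```python
from h import *
F=np.array([.6735,.2221,.03])
im,_=shot('side','side8'); im2,_=shot('top','top8'); s=state(); print(s['wrist_force'])
P=np.load('pics/side8.npy'); Q=VR.inv().apply(P.reshape(-1,3)-F)
m=(abs(Q[:,0]+.02)<.025)&(abs(Q[:,1])<.06)&(Q[:,2]>.074)&(Q[:,2]<.088); print(cv2.minAreaRect(Q[m][:,:2].astype(np.float32)), np.percentile(Q[m][:,2],[10,50,90]))
a=cv2.resize(im[230:320,250:350],None,fx=4,fy=4,interpolation=cv2.INTER_CUBIC);b=cv2.resize(im2[140:230,210:310],None,fx=4,fy=4,interpolation=cv2.INTER_CUBIC)
cv2.imwrite('pics/c8.png',np.hstack([a,b]))
```

```text
[-0.83291602  0.61875549 -0.12784953]
((-0.011408736929297447, 0.002685803920030594), (0.09237005561590195, 0.02181803435087204), 89.81501007080078) [0.07578034 0.07914727 0.08253202]
```

View pics/c8.png

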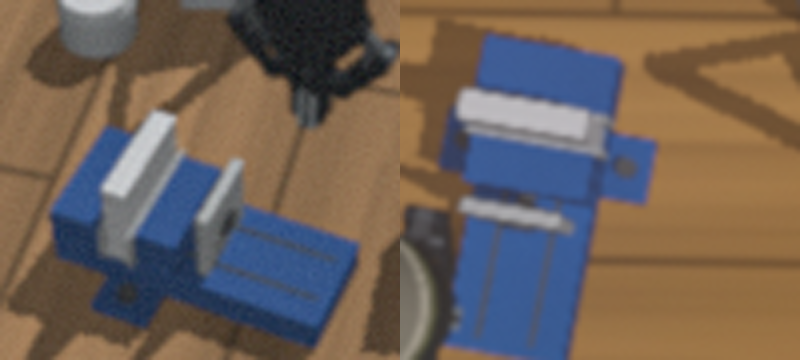

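The blank, at (140,180) on the left, is pinched upright and square between the jaws, the plate is free and the arm is clear. I'm handing it in.

```bash
python3 -c "
from bench import *
print(close_job())"
```

```text
the job is handed in; nothing more can be done
None
```

The larger blank stands upright and square in the blue vice, pinched between both jaws after a push of about 24 N, and the arm is clear; I handed the job in at about 21.5 s, and no verdict came back.

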